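# Hang the bur caddy on the empty carousel hook

## Robot

A 7-joint arm with a two-finger parallel gripper is mounted at the origin on a cart in front of the work surface, level with it; the furniture and walls round the work are solid. World frame = base frame: x ahead of the robot, y to its left, z up, the work surface at z = 0. Lengths are in m, angles in rad, forces in N, time in s.
With the tool pointing down it reaches from about 0.425 to 0.925 m from the base axis. Payload 6.8 kg.
Tool frame: the origin (TCP) lies on the centre line of the jaws, within the pads' length; the fingertips stand bot.tip_reach ahead of it and the grasp point (between the pads) lies 3 mm ahead of it (bot.tip_reach is the distance from the TCP to the fingertips, in m); z points along the fingers, y is the line along which they close (so a half turn about z gives the same grasp; the last joint's range is limited). The gripper opens to 85 mm and grips with 20 to 120 N. Pads are 22 mm wide; open, the fingers measure 114 mm over their backs; the gripper's body (76 mm by 85 mm) begins 54 mm behind the grasp point. The pads swing forward as they close: fully open they stand 13 mm farther back than shut.
Start: joints at [1.104, 0.477, 0.022, 1.555, -0.011, 1.109, -0.083], TCP at [0.237, -0.632, 0.253] pointing down, gripper open.
Joint ranges: [-2.96, 2.96], [-0.34, 2.1], [-1.41, 1.46], [0.24, 2.44], [-1.37, 4.51], [0.17, 1.92], [-2.96, 2.96]. Speed limits (rad/s): [2.39, 2.39, 3.14, 3.14, 3.14, 3.14, 3.14].

## Interface

Orientations are given as a unit quaternion [w, x, y, z].
In Python, from station import bot gives the robot as it stands.
- The arm moves only by the tool jog_arm, never from a script. Its argument "deltas" is a list of rows, each a list of 7 numbers: the shift along the world's x, y, z in m, then the turn, a rotation vector about the world's x, y, z in rad, then the opening, from 0 (shut) to 1 (fully open). In form: [[x, y, z, rx, ry, rz, grip], ...]. A call has 1 to 10 rows; each row shifts and turns the commanded pose from where the row before left it; what a row does not reach is not made up. A row lasts 1/10 s, in which the tool goes at most 50 mm and 8.59 degrees, less where a joint would pass 70% of its speed; a pose out of reach is approached as far as the arm can. A call with a gripper value outside its range is refused whole. The fingers move at their own pace and stop on an object; "newtons" is the grip in N (left out, the last holds). Time passes only in rows, so rows that do not move let the fingers close. It gives the time, the measured TCP pose, the force, the opening and the grip force at its end, in the units of the state.
- bot.get_obs(): the state, without advancing time (a new reading comes with each control period).
- bot.read_camera(name): name is "scene" or "side" or "wrist"; returns a dict with "img" (480x640x3 uint8, red, green, blue), "K" (3x3 intrinsics, pixels), "dist_coeffs" ([k1, k2, p1, p2, k3] as OpenCV has them; the pictures are not rectified), "eye" and "attitude" of the camera in the world. Camera axes: x right, y down, z forward; pixel columns grow to the right and rows downward; lengths in m; the calibration is good to about 2 mm. A picture is of the moment at which its call begins. There is no depth.
- bot.hand_in(): hands the job in; it is judged then, once.
The state is a dict: "t": time; "q": joint angles; "joint_vel": joint speeds; "joint_torque": joint torques, N m; "eef_pos": TCP position; "tool_rot": TCP orientation; "contact_force": force on the tool from outside, world axes, zero at the start; "torque": the same for the moment, N m; "gripper_width": opening from 0.0 (shut) to 1.0 (fully open); "grasp_force": force on a finger pad.
Only numpy, scipy, OpenCV 4.12 (cv2) and the standard library are available. Lean on these libraries where they do the work, as an engineer would, in place of code of your own. Each camera call takes 0.05 s, during which the arm holds its last target. There are 200 camera calls.

## Task

Using the black handle on top, turn the instrument carousel until its one empty hook is over the red pointer at the front of the foot, where the carousel comes up against its stop. Then hang the white bur caddy with the blue tab on that hook and press it down against the sprung pads until it clicks fully home under the green spring catch, without driving the pads hard down to their bottom, and let go of it. Leave the other things where they are.

Things in the scene. Friction and masses are not known exactly. Their poses are not given: they have to be found in the camera images.
- stand: Fixed round white foot of the carousel, 156 mm across; origin on the carousel's vertical axis at worktop level. The mast height above it was set by hand and is NOT measured: the tops of the four level hook bars lie 105 to 129 mm above the worktop, all alike. Feel or look for it.
- pointer (a point): Red pointer on top of the foot, 62 mm from the axis in the stand's -x direction: the front. The bars are 10 mm wide, 20 mm high and 90 degrees apart; three carry grey caddies fixed to them, one is empty. Each has an upturned end 124 to 130 mm from the axis, 10 mm above the bar. A caddy hangs centred 100 mm from the axis.
- sleeve (a point): Top of the foot's fixed black sleeve, on the axis, 64 mm above the worktop. High above it, turning with the carousel on the same axis, is the black handle: an upright block 52 mm long (along the empty bar), 14 mm thick, from 25 to 70 mm above the level of the bar tops.
- carousel (a joint): Turn of the carousel, rad, counter-clockwise from above positive. At 0, a fixed stop, the empty bar points along the stand's -x, over the red pointer; at q it points that way turned by q about vertical z. Range 0 to 1.6. Friction of about 0.12 N m holds it where it is left.
- catch (a joint): Green spring catch on one side of the empty bar, 100 mm from the axis, rad: about 0 sprung out, hook empty; 0.4 to 0.6 while the caddy's lip is pushed past it, which takes about 3 to 8 N downward; about 0.18 when the caddy is home and the catch has sprung out into its window.
- pad (a joint): Two black sprung seat pads on the empty bar, moving as one, m: 0 standing 9 mm above the bar top (may read -0.0003), 0.009 sunk flush. The caddy's bridge presses them down; spring 2 N + 2 N per mm. The catch clicks in at about 4 mm (10 N on the pads, up to 14 N in all) and then holds the caddy at about 3 to 6 mm; beyond 8 mm (18 N) is forcing it.
- caddy_tab (a point): White saddle caddy, loose, about 140 g, standing: two pots of burs joined by a bridge with a blue grip tab on top. 34 (x) by 80 (y) by 98 mm high. This point is in the tab on the vertical centre line, 87 mm above the feet; x along the slot, y from pot to pot, z up. Tab 28 mm (x) by 10 mm (y), from 65 to 98 mm above the feet.
- caddy_slot (a point): Centre of the underside of the caddy's bridge, which comes down on the pads: 57 mm above the feet, 30 mm below caddy_tab. The slot under it, along x, is open below and at both ends, 12 mm wide between guide ribs that start 13 mm above the feet, flared to 18 mm at the mouth. It may be hung either way round.
- oil_dropper: Bystander: small brown dropper bottle 33 mm across, 102 mm high, origin at its underside.
- marker: Bystander: white marker pen with black cap, 135 mm long, lying.
- indicator_tape: Bystander: roll of beige tape lying flat, 100 mm across, 25 mm high.
Not all that is in view belongs to the job. Several things have the shape of the stand; the one meant has the colours described above.

How it is judged:
By the outcome, as a careful person would: the job done as asked, in the order asked, and still so for the second after the job is handed in, with the robot touching nothing.
It also fails if it takes over 69 s, if anything falls off the work surface, if the arm or the gripper's body presses on something with over 40 N, if the wrist force passes 120 N, or if a joint passes its speed limit or range.

## Working session

There is one attempt and no reset: what is moved stays moved. The work goes in short steps, Python scripts to look and compute and a tool call to move; the robot and the scene stay as the last step left them, time stands still between calls to the robot, and variables do not carry over. Pictures are saved under pics/ and viewed, at most 10 in all, crops included, and the job is handed in when it is done.

Besides the shell and the picture viewer there is one more tool, called after "Call:" in YAML: its name, and indented under it one key for each argument. jog_arm: Moves the arm, as the interface text tells. Its arguments: {"type":"object","properties":{"deltas":{"type":"array"},"newtons":{"type":"number"}},"required":["deltas"]}

```bash
mkdir -p pics; ls
cat > h.py <<'E'
import numpy as np,cv2
from scipy.spatial.transform import Rotation as R
from station import bot
def rot(a):
    a=np.array(a,float)
    return a if a.shape==(3,3) else R.from_quat(a,scalar_first=True).as_matrix()
def ray(c,uv):
    p=cv2.undistortPoints(np.array([[uv]],float),np.array(c['K']),np.array(c['dist_coeffs']))[0,0]
    d=rot(c['attitude'])@np.array([p[0],p[1],1.]); return np.array(c['eye'],float),d/np.linalg.norm(d)
def plane(c,uv,z):
    e,d=ray(c,uv); return e+d*(z-e[2])/d[2]
def two(c1,u1,c2,u2):
    e1,d1=ray(c1,u1);e2,d2=ray(c2,u2)
    s=np.linalg.lstsq(np.c_[d1,-d2],e2-e1,rcond=None)[0]
    a,b=e1+s[0]*d1,e2+s[1]*d2; return (a+b)/2,np.linalg.norm(a-b)
def proj(c,P):
    r=rot(c['attitude']).T; 
    return cv2.projectPoints(np.array(P,float).reshape(-1,1,3),cv2.Rodrigues(r)[0],-r@np.array(c['eye'],float),np.array(c['K']),np.array(c['dist_coeffs']))[0][:,0]
def shot(n,f=None):
    c=bot.read_camera(n)
    if f: cv2.imwrite(f'pics/{f}.png',cv2.cvtColor(c['img'],cv2.COLOR_RGB2BGR))
    import pickle; pickle.dump(c,open(f'{f or n}.pkl','wb'))
    return c
def load(f):
    import pickle; return pickle.load(open(f+'.pkl','rb'))
E
python3 - <<'E'
from h import *
for n in('scene','side'):
    c=shot(n,n+'0'); print(n,c['eye'],c['attitude'],c['K'])
print(bot.get_obs(),bot.tip_reach)
E
```

```text
pics
scene [-0.07592505  0.55694627  0.68956675] [ 0.1749363  -0.3679235   0.81625354 -0.40958484] [[439.32260381   0.         317.48846339]
 [  0.         439.32260381 237.92448568]
 [  0.           0.           1.        ]]
side [ 0.37710586 -0.97460449  0.7947497 ] [-0.46726501  0.88239462 -0.05255431  0.01676885] [[515.00327393   0.         323.16881964]
 [  0.         515.00327393 231.40738774]
 [  0.           0.           1.        ]]
{'t': 0.1, 'q': array([ 1.10389212,  0.47773054,  0.02237786,  1.55631329, -0.01149864,
        1.10933075, -0.08309277]), 'joint_vel': array([-0.0014542 , -0.00134729,  0.00012502, -0.00126328,  0.00023478,
       -0.00132405, -0.00214705]), 'joint_torque': array([ 4.39086740e-03, -5.97761393e+01,  1.61384225e+00, -2.81955439e+01,
        1.28866217e-02,  4.98701018e-03, -2.46416988e-06]), 'eef_pos': array([ 0.23683081, -0.63156798,  0.25243141]), 'tool_rot': array([-7.98248958e-04,  9.83950490e-01,  1.78439767e-01, -2.14748443e-04]), 'contact_force': array([-0.5798264 , -1.30122181,  0.17964205]), 'torque': array([0.02672176, 0.02730426, 0.00733885]), 'grasp_force': 0.0, 'gripper_width': 0.9968004390207671} 0.022
```

View pics/scene0.png

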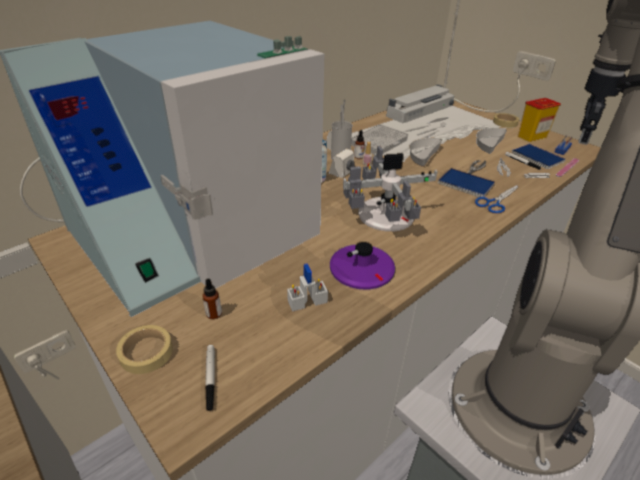

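View pics/side0.png

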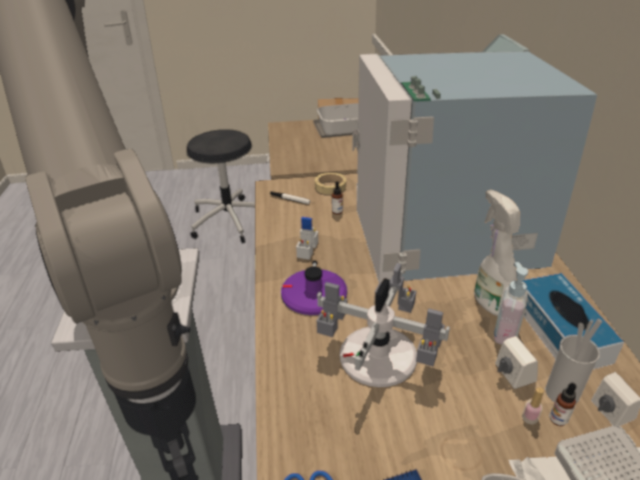

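The scene view shows a white-foot stand at (388,210) and a purple decoy at (362,265). In the side view they are at (380,355) and (314,292). The white foot with black sleeve and handle fits the description. The caddy with the blue tab is at scene (308,285) / side (307,240). I'll confirm with one enlarged crop.

Run:
```python
from h import *
a=load('scene0');b=load('side0')
A=cv2.resize(a['img'][130:250,320:450],None,fx=3,fy=3,interpolation=2)
B=cv2.resize(b['img'][250:400,300:460],None,fx=2.6,fy=2.6,interpolation=2)
h=max(A.shape[0],B.shape[0])
p=lambda m:cv2.copyMakeBorder(m,0,h-m.shape[0],0,0,0)
cv2.imwrite('pics/crop1.png',cv2.cvtColor(np.hstack([p(A),p(B)]),cv2.COLOR_RGB2BGR)); print(A.shape,B.shape)
def cen(c,lo,hi,box):
    x0,y0,x1,y1=box; hsv=cv2.cvtColor(c['img'],cv2.COLOR_RGB2HSV)[y0:y1,x0:x1]
    m=cv2.inRange(hsv,lo,hi); n,l,s,ce=cv2.connectedComponentsWithStats(m)
    i=1+np.argmax(s[1:,4]); return s[i]+[x0,y0,0,0,0],ce[i]+[x0,y0]
bl=((105,150,60),(125,255,255))
s1,c1=cen(a,*bl,(290,250,330,300)); s2,c2=cen(b,*bl,(290,205,325,245))
print(s1,c1,s2,c2,two(a,c1,b,c2))
for z in(0.016,):
    for n,c,box in(('scene',a,(340,190,430,240)),('side',b,(335,330,425,390))):
        x0,y0,x1,y1=box;hsv=cv2.cvtColor(c['img'],cv2.COLOR_RGB2HSV)[y0:y1,x0:x1]
        m=cv2.inRange(hsv,(0,0,150),(179,45,255)); k,l,s,ce=cv2.connectedComponentsWithStats(m); i=1+np.argmax(s[1:,4]); print(n,s[i][:4]+[x0,y0,0,0],s[i][4])
        cn=np.argwhere(l==i)[:,::-1]+[x0,y0]
        hull=cv2.convexHull(cn.astype(np.int32)); W=np.array([plane(c,q[0],z)[:2] for q in hull.astype(float)]).astype(np.float32)
        print(cv2.minEnclosingCircle(W))
        try: 
            sr,cr=cen(c,(0,150,90),(8,255,255),(375,190,400,215) if n=='scene' else (338,345,362,362)); print('red',sr,cr,plane(c,cr,.02))
        except Exception as e: print(e)
```

```text
(360, 390, 3) (390, 416, 3)
[304 265   7  18  85] [307.32941176 273.07058824] [303 218   7  11  66] [306.         222.78787879] (array([0.43807897, 0.11056183, 0.08301253]), np.float64(0.00033747404695368924))
scene [366 209  42  21] 400
((0.5210931301116943, -0.243025004863739), 0.0577617809176445)
red [393 202   2   3   5] [393.4 203.2] [ 0.55646277 -0.31482467  0.02      ]
side [388 340  29  36] 749
((0.5973411798477173, -0.2979259192943573), 0.0461997464299202)
red [345 354   7   2   9] [348.33333333 354.66666667] [ 0.4878366  -0.28093391  0.02      ]
```

View pics/crop1.png

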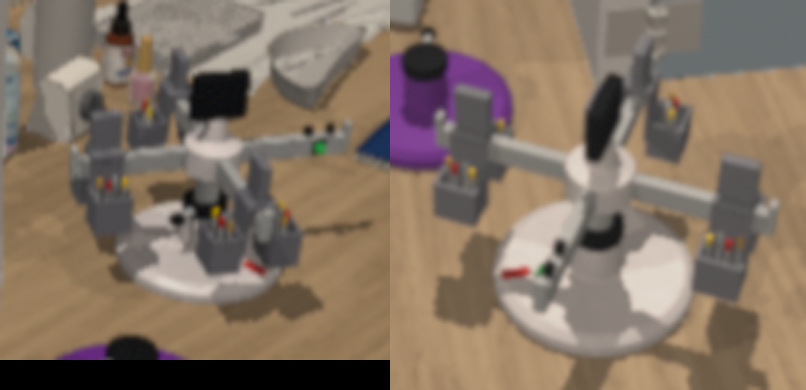

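The crop confirms the white foot. It has the black handle, a red pointer, three grey caddies, and an empty bar with green catch. The bar end is at about scene (436,172) / side (358,362). Next I triangulate.

Run:
```python
from h import *
a=load('scene0');b=load('side0')
S=lambda x,y:(320+x/3-.3,130+y/3-.3)
D=lambda x,y:(300+(x-390)/2.6-.3,250+y/2.6-.3)
def blk(c,box):
    x0,y0,x1,y1=box; m=(c['img'][y0:y1,x0:x1].max(2)<50).astype(np.uint8); n,l,s,ce=cv2.connectedComponentsWithStats(m); i=1+np.argmax(s[1:,4]); return s[i][:4]+[x0,y0,0,0],ce[i]+[x0,y0]
ha,hb=blk(a,(378,148,408,174)),blk(b,(370,275,395,315)); print(ha,hb); print('handle',two(a,ha[1],b,hb[1]))
print('end top',two(a,S(347,122),b,D(538,285)),two(a,S(350,152),b,D(540,305)))
print('catch',two(a,S(319,148),b,D(543,270)))
for u in [(378.5,353.5),(340.4,353),(416.5,353),(378.5,384.6)]: print('foot side',plane(b,u,.01))
print('foot scene',plane(a,S(201,250),.012), [plane(a,S(*q),.01) for q in((117,250),(285,250),(200,300))])
print('red',two(a,S(255,266),b,D(516,272)), plane(b,D(516,272),.014))
for n,c in(('a',a),('b',b)):
    print(n,proj(c,[[.54,-.28,0]]))
# caddy pots: white region low
```

```text
(array([383, 154,  20,  16]), array([392.59160305, 161.47709924])) (array([376, 280,  13,  31]), array([381.73092369, 294.63855422]))
handle (array([ 0.54914121, -0.27615239,  0.16701046]), np.float64(0.0002611773801905126))
end top (array([ 0.48634141, -0.3882345 ,  0.12731736]), np.float64(0.0031131313160216514)) (array([ 0.48321226, -0.38746108,  0.10222352]), np.float64(0.00902204331401002))
catch (array([ 0.49365658, -0.35991228,  0.10870413]), np.float64(0.0005912542235954305))
foot side [ 0.54996947 -0.2769035   0.01      ]
foot side [ 0.47404738 -0.26548576  0.01      ]
foot side [ 0.62619849 -0.28608516  0.01      ]
foot side [ 0.53486917 -0.35432552  0.01      ]
foot scene [ 0.54311222 -0.2718207   0.012     ] [array([ 0.59583811, -0.21474223,  0.01      ]), array([ 0.49378193, -0.33413905,  0.01      ]), array([ 0.49329877, -0.2132859 ,  0.01      ])]
red (array([ 0.48742943, -0.27989924,  0.01973814]), np.float64(0.0005192349059644244)) [ 0.48849038 -0.27459141  0.014     ]
a [[388.99205343 216.0077119 ]]
b [[373.71577665 358.51324579]]
```

Call:
jog_arm:
  deltas:
    - [0.02, 0.022, 0.003, 0, 0, 0.043, 1]
    - [0.02, 0.022, 0.003, 0, 0, 0.043, 1]
    - [0.02, 0.022, 0.003, 0, 0, 0.043, 1]
    - [0.02, 0.022, 0.003, 0, 0, 0.043, 1]
    - [0.02, 0.022, 0.003, 0, 0, 0.043, 1]
    - [0.02, 0.022, 0.003, 0, 0, 0.043, 1]
    - [0.02, 0.022, 0.003, 0, 0, 0.043, 1]
    - [0.02, 0.022, 0.003, 0, 0, 0.043, 1]
    - [0.02, 0.022, 0.003, 0, 0, 0.043, 1]
    - [0.02, 0.022, 0.003, 0, 0, 0.043, 1]
  newtons: 30

```text
t: 1.1
eef_pos: [0.4375, -0.4109, 0.283]
tool_rot: [-0.0, 0.923, 0.385, -0.0]
contact_force: [-1.1, -0.0, -0.3]
gripper_width: 0.998
grasp_force: 0.0
```

Call:
jog_arm:
  deltas:
    - [0.018, 0.022, 0.003, 0, 0, 0.043, 1]
    - [0.018, 0.022, 0.003, 0, 0, 0.043, 1]
    - [0.018, 0.022, 0.003, 0, 0, 0.043, 1]
    - [0.018, 0.022, 0.003, 0, 0, 0.043, 1]
    - [0.018, 0.022, 0.003, 0, 0, 0.043, 1]
    - [0.018, 0.022, 0.003, 0, 0, 0.043, 1]
    - [0, 0, 0, 0, 0, 0, 1]
    - [0, 0, 0, 0, 0, 0, 1]

```text
t: 1.9
eef_pos: [0.5451, -0.2795, 0.3009]
tool_rot: [-0.0, 0.866, 0.5, -0.0]
contact_force: [-0.1, -0.2, -0.2]
gripper_width: 0.998
grasp_force: 0.0
```

Run:
```python
from h import *
c=shot('wrist','w1'); o=bot.get_obs(); print(o['eef_pos'],o['q'],R.from_quat(o['tool_rot'],scalar_first=True).as_matrix()[:,0],c['eye'])
print(proj(c,[[.549,-.276,.19],[.549,-.276,.064],[.487,-.28,.02]]))
```

```text
[ 0.54440403 -0.28062913  0.300821  ] [ 0.58451251  0.35107992 -0.27429482  1.64076124  0.10224712  1.16480663
 -0.2392916 ] [ 5.01116360e-01  8.65379534e-01 -8.09505718e-04] [ 0.58603712 -0.20924448  0.42355293]
[[319.32923159 235.73443801]
 [318.78344331 199.46279664]
 [276.75504413 219.45172029]]
```

View pics/w1.png

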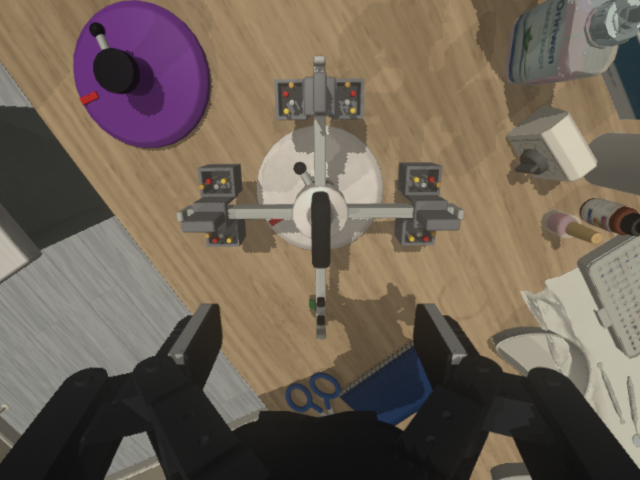

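The wrist view shows the handle top at about (320,230), pointing along the empty bar, whose end is at (320,336). The other bar ends are at (181,213), (462,213) and (320,60). The green catch is at (313,303).

Run:
```python
from h import *
c=load('w1')
im=c['img']; m=(im[185:275,305:335].max(2)<60).astype(np.uint8); ys,xs=np.nonzero(m); print(xs.min()+305,xs.max()+305,ys.min()+185,ys.max()+185,xs.mean()+305)
for z in(.125,.13,.135):
    L,Rr,U,Dn=[plane(c,u,z) for u in((179,214),(463,213),(320,57),(321,339))]
    print(z,L,Rr,U,Dn,np.linalg.norm(L-Rr),np.linalg.norm(U-Dn),(L+Rr)/2,(U+Dn)/2,np.degrees(np.arctan2(*(Dn-U)[[1,0]])))
a=plane(c,(320.5,ys.max()+185),.19);b=plane(c,(320.5,ys.min()+185),.19);print('handle top',a,b,np.linalg.norm(a-b),(a+b)/2)
x0=[250,200,290,240]
h=cv2.cvtColor(im,cv2.COLOR_RGB2HSV);r=cv2.inRange(h,(0,150,80),(8,255,255))[205:235,262:292];ys,xs=np.nonzero(r);print('red',xs.mean()+262,ys.mean()+205,plane(c,(xs.mean()+262,ys.mean()+205),.02))
```

```text
312 329 193 266 320.5850556438792
0.125 [ 0.43783388 -0.21234653  0.125     ] [ 0.66342215 -0.34113529  0.125     ] [ 0.61373747 -0.16486806  0.125     ] [ 0.48412884 -0.39319664  0.125     ] 0.2597625999030397 0.26254969102973746 [ 0.55062802 -0.27674091  0.125     ] [ 0.54893316 -0.27903235  0.125     ] -119.58101491505663
0.13 [ 0.44031591 -0.21229458  0.13      ] [ 0.66212615 -0.33892645  0.13      ] [ 0.61327356 -0.16561125  0.13      ] [ 0.48583554 -0.39011591  0.13      ] 0.255412238928421 0.25815265338775084 [ 0.55122103 -0.27561052  0.13      ] [ 0.54955455 -0.27786358  0.13      ] -119.5810149150566
0.135 [ 0.44279794 -0.21224263  0.135     ] [ 0.66083015 -0.33671762  0.135     ] [ 0.61280965 -0.16635444  0.135     ] [ 0.48754225 -0.38703518  0.135     ] 0.2510618779538023 0.2537556157457643 [ 0.55181404 -0.27448012  0.135     ] [ 0.55017595 -0.27669481  0.135     ] -119.5810149150566
handle top [ 0.53790469 -0.29710369  0.19      ] [ 0.5652964  -0.24923256  0.19      ] 0.0551538881230223 [ 0.55160054 -0.27316813  0.19      ]
red 273.75 221.35714285714286 [ 0.48247535 -0.28020999  0.02      ]
```

Call:
jog_arm:
  deltas:
    - [0.003, 0.002, -0.03, 0, 0, 0.007, 1]
    - [0.003, 0.0025, -0.03, 0, 0, 0, 1]
    - [0, 0, -0.03, 0, 0, 0, 1]
    - [0, 0, -0.02, 0, 0, 0, 1]
    - [0, 0, -0.012, 0, 0, 0, 1]
    - [0, 0, -0.007, 0, 0, 0, 1]
    - [0, 0, 0, 0, 0, 0, 0.5]
    - [0, 0, 0, 0, 0, 0, 0.3]
    - [0, 0, 0, 0, 0, 0, 0]
    - [0, 0, 0, 0, 0, 0, 0]
  newtons: 30

```text
t: 2.95
eef_pos: [0.5515, -0.2757, 0.1733]
tool_rot: [0.001, 0.864, 0.503, 0.0]
contact_force: [-0.1, 0.2, -1.1]
gripper_width: 0.331
grasp_force: 0.0
```

Call:
jog_arm:
  deltas:
    - [0, 0, 0, 0, 0, 0, 0]
    - [0, 0, 0, 0, 0, 0, 0]
    - [0, 0, 0, 0, 0, 0, 0]
    - [0, 0, 0, 0, 0, 0, 0]
    - [0, 0, 0, 0, 0, 0, 0]

```text
t: 3.45
eef_pos: [0.5502, -0.275, 0.173]
tool_rot: [-0.001, 0.864, 0.503, -0.001]
contact_force: [-3.9, 1.8, 5.7]
gripper_width: 0.159
grasp_force: 33.1
```

Call:
jog_arm:
  deltas:
    - [0, 0, 0, 0, 0, -0.05, 0]
    - [0, 0, 0, 0, 0, -0.1, 0]
    - [0, 0, 0, 0, 0, -0.1, 0]
    - [0, 0, 0, 0, 0, -0.1, 0]
    - [0, 0, 0, 0, 0, -0.1, 0]
    - [0, 0, 0, 0, 0, -0.1, 0]
    - [0, 0, 0, 0, 0, -0.1, 0]
    - [0, 0, 0, 0, 0, -0.1, 0]
    - [0, 0, 0, 0, 0, -0.08, 0]
    - [0, 0, 0, 0, 0, -0.05, 0]

```text
t: 4.45
eef_pos: [0.5511, -0.2763, 0.173]
tool_rot: [0.001, 0.996, 0.085, 0.0]
contact_force: [-1.2, -2.7, 1.8]
gripper_width: 0.158
grasp_force: 32.5
```

```bash
cat > st.py <<'E'
from h import *
o=bot.get_obs(); T=R.from_quat(o['tool_rot'],scalar_first=True).as_matrix()
print(o['t'],o['eef_pos'].round(4),'yaw',round(float(np.degrees(np.arctan2(T[1,0],T[0,0]))),2),'tilt',T[:,2].round(4),'F',o['contact_force'].round(2),'M',o['torque'].round(3),o['gripper_width'],o['grasp_force'],o['q'].round(2))
E
python3 st.py
```

```text
4.45 [ 0.5511 -0.2763  0.173 ] yaw 9.78 tilt [ 7.0e-04 -1.2e-03 -1.0e+00] F [-1.16 -2.69  1.81] M [-0.08   0.201  0.176] 0.15816520863538575 32.48164236545563 [ 0.41  0.47 -0.06  1.77  0.04  0.9  -1.07]
```

Call:
jog_arm:
  deltas:
    - [0, 0, 0, 0, 0, -0.03, 0]
    - [0, 0, 0, 0, 0, -0.03, 0]
    - [0, 0, 0, 0, 0, -0.02, 0]
    - [0, 0, 0, 0, 0, -0.015, 0]
    - [0, 0, 0, 0, 0, 0, 0]

```text
t: 4.95
eef_pos: [0.5512, -0.2764, 0.173]
tool_rot: [0.001, 0.999, 0.039, 0.0]
contact_force: [-2.1, -3.0, 5.5]
gripper_width: 0.162
grasp_force: 33.0
```

```bash
python3 st.py
```

```text
4.95 [ 0.5512 -0.2764  0.173 ] yaw 4.43 tilt [ 9.0e-04 -1.1e-03 -1.0e+00] F [-2.15 -3.04  5.51] M [-0.378  0.344 -0.048] 0.16205035160143458 32.96333849430084 [ 0.4   0.47 -0.04  1.77  0.03  0.9  -1.15]
```

Call:
jog_arm:
  deltas:
    - [0, 0, 0, 0, 0, -0.015, 0]
    - [0, 0, 0, 0, 0, -0.01, 0]
    - [0, 0, 0, 0, 0, 0, 0]

```text
t: 5.25
eef_pos: [0.5512, -0.2764, 0.173]
tool_rot: [0.001, 1.0, 0.026, 0.0]
contact_force: [-1.2, -3.1, 5.9]
gripper_width: 0.163
grasp_force: 32.9
```

```bash
python3 st.py
```

```text
5.25 [ 0.5512 -0.2764  0.173 ] yaw 3.01 tilt [ 9.0e-04 -1.1e-03 -1.0e+00] F [-1.18 -3.14  5.9 ] M [-0.338  0.31   0.038] 0.1626647731781715 32.948071360588074 [ 0.39  0.47 -0.04  1.77  0.02  0.9  -1.17]
```

Call:
jog_arm:
  deltas:
    - [0, 0, 0, 0, 0, -0.015, 0]
    - [0, 0, 0, 0, 0, -0.015, 0]
    - [0, 0, 0, 0, 0, 0, 0]

```text
t: 5.55
eef_pos: [0.5512, -0.2765, 0.173]
tool_rot: [0.001, 1.0, 0.012, 0.0]
contact_force: [-2.0, -3.5, 6.3]
gripper_width: 0.158
grasp_force: 37.4
```

```bash
python3 st.py
```

```text
5.55 [ 0.5512 -0.2765  0.173 ] yaw 1.4 tilt [ 7.0e-04 -1.7e-03 -1.0e+00] F [-1.99 -3.53  6.32] M [-0.444  0.443  0.759] 0.1575202465778869 37.42229640483856 [ 0.39  0.46 -0.03  1.77  0.02  0.9  -1.2 ]
```

Call:
jog_arm:
  deltas:
    - [0, 0, 0, 0, 0, -0.02, 0]
    - [0, 0, 0, 0, 0, -0.02, 0]
    - [0, 0, 0, 0, 0, 0, 0]

```text
t: 5.85
eef_pos: [0.5514, -0.2765, 0.173]
tool_rot: [0.001, 1.0, -0.007, 0.001]
contact_force: [-1.4, -4.9, 4.7]
gripper_width: 0.159
grasp_force: 66.3
```

```bash
python3 st.py
```

```text
5.85 [ 0.5514 -0.2765  0.173 ] yaw -0.82 tilt [ 0.0011 -0.0023 -1.    ] F [-1.4  -4.88  4.7 ] M [-0.732  0.321  1.373] 0.15865479945918107 66.2651880690828 [ 0.38  0.46 -0.02  1.78  0.01  0.9  -1.23]
```

Call:
jog_arm:
  deltas:
    - [0, 0, 0, 0, 0, 0.04, 0]
    - [0, 0, 0, 0, 0, 0, 0.3]
    - [0, 0, 0, 0, 0, 0, 0.6]
    - [0, 0, 0, 0, 0, 0, 1]
    - [0, 0, 0, 0, 0, 0, 1]
    - [0, 0, 0.02, 0, 0, 0, 1]
    - [0, 0, 0.04, 0, 0, 0, 1]
    - [0, 0, 0.04, 0, 0, 0, 1]
    - [0, 0, 0.03, 0, 0, 0, 1]
    - [0, 0, 0, 0, 0, 0, 1]

```text
t: 6.85
eef_pos: [0.5533, -0.2763, 0.3075]
tool_rot: [0.002, 1.0, 0.012, 0.004]
contact_force: [0.4, 0.0, -1.1]
gripper_width: 0.997
grasp_force: 0.0
```

```bash
python3 st.py
python3 - <<'E'
from h import *
c=shot('wrist','w2')
E
```

```text
6.85 [ 0.5533 -0.2763  0.3075] yaw 1.34 tilt [ 0.0082 -0.003  -1.    ] F [ 0.36  0.05 -1.11] M [-0.019 -0.053  0.018] 0.9974704664232139 0.0 [ 0.38  0.34 -0.02  1.64  0.01  1.16 -1.19]
```

View pics/w2.png

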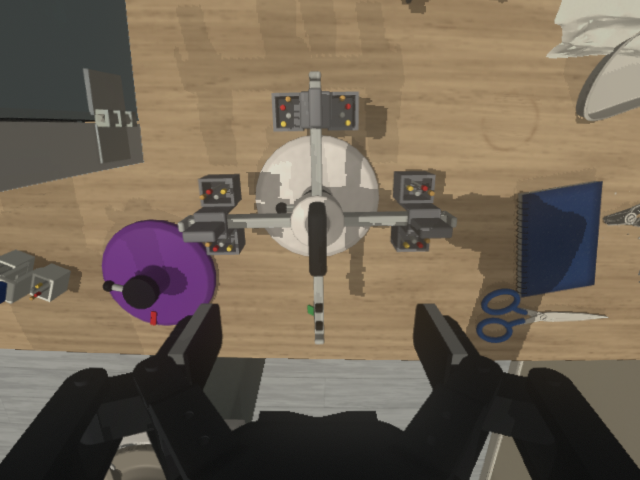

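The empty bar now points to the front at (320,342) and covers the pointer. The pads are at (320,309) and (320,325), the green catch is at (311,309), and the caddy is at the far left (25,280).

Run:
```python
from h import *
c=load('w2')
for z in(.127,):
    L,Rr,U,Dn=[plane(c,u,z) for u in((179,224),(454,221),(315,71),(320,343))]
    print(z,Dn,U,np.linalg.norm(L-Rr),np.linalg.norm(U-Dn),(L+Rr)/2,(U+Dn)/2,np.degrees(np.arctan2(*(Dn-U)[[1,0]])),np.degrees(np.arctan2(*(L-Rr)[[1,0]])))
im=c['img']; g=cv2.cvtColor(im,cv2.COLOR_RGB2GRAY)
# bar edges along rows near empty bar
for y in(285,295,318,332): print(y,g[y,308:332])
# caddy in side0/scene0: white pots for yaw
a=load('scene0');b=load('side0')
for n,c,bx in(('scene',a,(280,255,335,315)),('side',b,(285,210,330,270))):
    x0,y0,x1,y1=bx; cv2.imwrite(f'pics/cad_{n}.png',0)if 0 else None
A=cv2.resize(a['img'][255:315,280:335],None,fx=6,fy=6,interpolation=2);B=cv2.resize(b['img'][208:268,285:330],None,fx=6,fy=6,interpolation=2)
cv2.imwrite('pics/cad.png',cv2.cvtColor(np.hstack([A,B]),cv2.COLOR_RGB2BGR))
```

```text
0.127 [ 0.41890162 -0.2833435   0.127     ] [ 0.679275   -0.27249006  0.127     ] 0.2575558781918011 0.2605994837718305 [ 0.55052879 -0.27660372  0.127     ] [ 0.54908831 -0.27791678  0.127     ] -177.613056533252 91.9525346213256
285 [138 138 139 139 137 138 169 170 167 164 165 165 164 161 146 123 140 142
 141 142 142 142 142 142]
295 [145 144 144 144 144 147 158 158 155 151 151 156 163 164 153 130 139 140
 139 139 140 141 141 143]
318 [139 139 139 138 138 128 105 151 156 154 153 153 157 167 164 142 143 144
 143 143 142 142 142 142]
332 [147 147 147 146 146 144 142 159 155 152 150 150 151 154 157 144 133 144
 146 145 144 144 144 144]
```

View pics/cad.png

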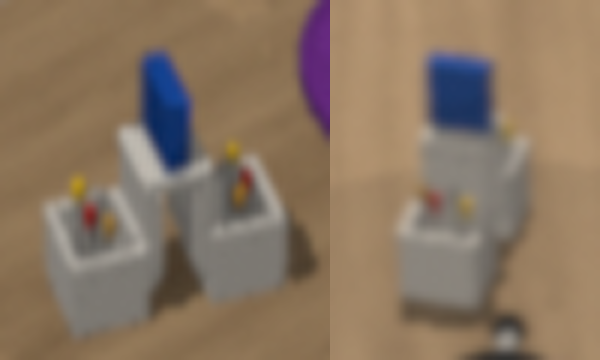

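Run:
```python
from h import *
a=load('scene0');b=load('side0');w=load('w2')
print('door w',[plane(w,u,0) for u in((142,162),(3,190),(137,80))])
print('door scene',[plane(a,u,0) for u in((208,284),(322,228))], 'side',plane(b,(383,275),0))
p,q=two(a,(295.8,293.3),b,(314,234.7)),two(a,(320,289.2),b,(304.5,244.7));print(p,q)
d=p[0]-q[0];print(np.degrees(np.arctan2(d[1],d[0])),np.linalg.norm(d[:2]))
# tab edges top
S=lambda x,y:(280+x/6-.4,255+y/6-.4); D=lambda x,y:(285+(x-330)/6-.4,208+y/6-.4)
l=two(a,S(152,55),b,D(490,60)); r=two(a,S(182,95),b,D(430,55)); print(l,r); d=l[0]-r[0]; print(np.degrees(np.arctan2(d[1],d[0])),np.linalg.norm(d))
print('bottle',two(a,(211,285),b,(337,184)))
```

```text
door w [array([ 0.58976838, -0.05560914,  0.        ]), array([0.55151483, 0.13947862, 0.        ]), array([ 0.68559398, -0.06127772,  0.        ])]
door scene [array([0.62833933, 0.24485662, 0.        ]), array([ 0.61994469, -0.09886613,  0.        ])] side [ 0.61223914 -0.02000788  0.        ]
(array([0.45591493, 0.1311084 , 0.02815705]), np.float64(0.006604976894481713)) (array([0.42797975, 0.08593136, 0.0314348 ]), np.float64(0.005338227242689862))
58.26947198641397 0.05311628633805803
(array([0.45086513, 0.10704069, 0.09891964]), np.float64(0.0016123129178877045)) (array([0.42681971, 0.11367962, 0.09982858]), np.float64(0.00029337900148396597))
-15.434786702681208 0.024961645055905115
bottle (array([0.53654523, 0.28206056, 0.08907337]), np.float64(0.008120294028421392))
```

Call:
jog_arm:
  deltas:
    - [-0.006, 0.02, 0, 0, 0, -0.02, 1]
    - [-0.012, 0.04, 0, 0, 0, -0.03, 1]
    - [-0.012, 0.04, 0, 0, 0, -0.03, 1]
    - [-0.012, 0.04, 0, 0, 0, -0.03, 1]
    - [-0.012, 0.04, 0, 0, 0, -0.03, 1]
    - [-0.012, 0.04, 0, 0, 0, -0.03, 1]
    - [-0.012, 0.04, 0, 0, 0, -0.03, 1]
    - [-0.012, 0.04, -0.01, 0, 0, -0.03, 1]
    - [-0.012, 0.04, -0.01, 0, 0, -0.03, 1]
    - [-0.012, 0.04, -0.01, 0, 0, -0.03, 1]

```text
t: 7.9
eef_pos: [0.4354, 0.1058, 0.2708]
tool_rot: [0.0, 0.991, -0.133, -0.001]
contact_force: [0.8, -0.2, -0.2]
gripper_width: 0.997
grasp_force: 0.0
```

Call:
jog_arm:
  deltas:
    - [-0.006, 0.005, -0.005, 0, 0, -0.02, 1]
    - [0, 0, 0, 0, 0, 0, 1]
    - [0, 0, 0, 0, 0, 0, 1]
    - [0, 0, 0, 0, 0, 0, 1]

```text
t: 8.3
eef_pos: [0.4315, 0.1083, 0.2672]
tool_rot: [0.0, 0.99, -0.144, -0.0]
contact_force: [0.4, 0.6, 0.4]
gripper_width: 1.003
grasp_force: 0.0
```

```bash
python3 st.py
python3 - <<'E'
from h import *
c=shot('wrist','w3')
h=cv2.cvtColor(c['img'],cv2.COLOR_RGB2HSV);m=cv2.inRange(h,(105,150,60),(125,255,255));m[330:]=0
n,l,s,ce=cv2.connectedComponentsWithStats(m)
for i in range(1,n):
    if s[i][4]>60:
        cn=cv2.minAreaRect(np.argwhere(l==i)[:,::-1].astype(np.float32)); print(s[i],ce[i],cn)
        B=cv2.boxPoints(cn); W=np.array([plane(c,u,.098) for u in B]); print(W.round(4),W.mean(0))
E
```

```text
8.3 [0.4315 0.1083 0.2672] yaw -16.51 tilt [-2.e-04 -3.e-04 -1.e+00] F [0.37 0.61 0.44] M [-0.018  0.051 -0.007] 1.0028055699983118 0.0 [-0.11  0.1  -0.29  2.05  0.03  1.01 -2.28]
```

View pics/w3.png

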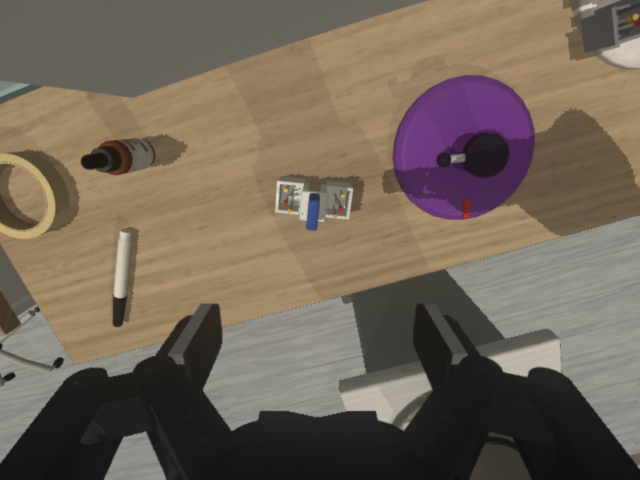

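The caddy is centred at about (313,205), with its blue tab spanning (314,193)–(313,230), nearly in line with the tool x axis. The marker, dropper and tape are well to the left.

Run:
```python
from h import *
c=load('w3'); im=c['img'].astype(int)
m=((im[...,2]>im[...,0]+35)&(im[...,2]>70)).astype(np.uint8); m[:180]=0;m[245:]=0;m[:,:295]=0;m[:,335:]=0
n,l,s,ce=cv2.connectedComponentsWithStats(m);i=1+np.argmax(s[1:,4]);print(s[i],ce[i])
cn=cv2.minAreaRect(np.argwhere(l==i)[:,::-1].astype(np.float32));print(cn)
for y in range(192,234,4): 
    x=np.nonzero(m[y])[0]; print(y,x.min() if len(x) else '',x.max() if len(x) else '',im[y,x].mean(0).round() if len(x) else '')
for y0,y1 in((194,229),): print(plane(c,(314.3,y0),.098),plane(c,(313.,y1),.098))
P,Q=plane(c,(290,197),.045),plane(c,(340,200),.045);d=P-Q;print('pots',P,Q,np.degrees(np.arctan2(d[1],d[0]))-90,np.linalg.norm(d))
for u in((278,178),(303,178),(277,214),(303,216),(327,182),(354,185),(326,218),(352,220)): print(u,plane(c,u,.045).round(4))
```

```text
[307 200  12  30 290] [312.36206897 214.27241379]
((312.26239013671875, 214.37625122070312), (9.950372695922852, 29.35359764099121), 5.710593223571777)
192   
196   
200 310 316 [52. 62. 96.]
204 309 318 [ 61.  81. 132.]
208 308 317 [ 62.  82. 131.]
212 308 317 [ 60.  79. 130.]
216 308 317 [ 58.  76. 124.]
220 307 316 [ 60.  78. 128.]
224 307 316 [ 59.  77. 126.]
228 307 315 [ 60.  75. 122.]
232   
[0.45586836 0.1032595  0.098     ] [0.42564261 0.11352452 0.098     ]
pots [0.45017494 0.13165318 0.045     ] [0.43246546 0.08295614 0.045     ] -19.984625958648067 0.051817252595281554
(278, 178) [0.4723 0.1373 0.045 ]
(303, 178) [0.4651 0.113  0.045 ]
(277, 214) [0.4368 0.1503 0.045 ]
(303, 216) [0.427  0.1248 0.045 ]
(327, 182) [0.4542 0.0907 0.045 ]
(354, 185) [0.4435 0.0651 0.045 ]
(326, 218) [0.418  0.1022 0.045 ]
(352, 220) [0.4082 0.0765 0.045 ]
```

Call:
jog_arm:
  deltas:
    - [0.004, 0.001, -0.03, 0, 0, -0.035, 1]
    - [0.003, 0, -0.04, 0, 0, -0.035, 1]
    - [0, 0, -0.04, 0, 0, 0, 1]
    - [0, 0, -0.035, 0, 0, 0, 1]
    - [0, 0, -0.02, 0, 0, 0, 1]
    - [0, 0, -0.01, 0, 0, 0, 1]
    - [0, 0, 0, 0, 0, 0, 0.4]
    - [0, 0, 0, 0, 0, 0, 0.2]
    - [0, 0, 0, 0, 0, 0, 0]
    - [0, 0, 0, 0, 0, 0, 0]
  newtons: 50

```text
t: 9.35
eef_pos: [0.4388, 0.1106, 0.0933]
tool_rot: [-0.0, 0.984, -0.177, 0.001]
contact_force: [0.1, -0.7, 0.3]
gripper_width: 0.334
grasp_force: 0.0
```

Call:
jog_arm:
  deltas:
    - [0, 0, 0, 0, 0, 0, 0]
    - [0, 0, 0, 0, 0, 0, 0]
    - [0, 0, 0, 0, 0, 0, 0]
    - [0, 0, 0, 0, 0, 0, 0]
    - [0, 0, 0, 0, 0, 0, 0]
    - [0, 0, 0, 0, 0, 0, 0]

```text
t: 9.95
eef_pos: [0.4385, 0.1106, 0.0931]
tool_rot: [-0.0, 0.984, -0.177, 0.001]
contact_force: [-1.9, -0.4, 7.0]
gripper_width: 0.107
grasp_force: 49.3
```

```bash
python3 st.py
```

```text
9.95 [0.4385 0.1106 0.0931] yaw -20.4 tilt [ 1.2e-03  1.0e-04 -1.0e+00] F [-1.93 -0.42  7.02] M [-0.182  0.262  0.06 ] 0.10653835871940769 49.303293228149414 [-0.17  0.37 -0.25  2.19  0.16  0.59 -2.47]
```

Call:
jog_arm:
  deltas:
    - [0, 0, 0.02, 0, 0, 0, 0]
    - [0, 0, 0.04, 0, 0, 0, 0]
    - [0, 0, 0.04, 0, 0, 0, 0]
    - [0, 0, 0.04, 0, 0, 0, 0]
    - [0, 0, 0.025, 0, 0, 0, 0]
    - [0, 0, 0, 0, 0, 0, 0]

```text
t: 10.55
eef_pos: [0.4399, 0.1112, 0.261]
tool_rot: [-0.002, 0.984, -0.177, 0.003]
contact_force: [0.0, 0.2, -1.7]
gripper_width: 0.109
grasp_force: 49.1
```

Call:
jog_arm:
  deltas:
    - [0.001, -0.02, 0, 0, 0, 0.034, 0]
    - [0.001, -0.04, 0, 0, 0, 0.04, 0]
    - [0.001, -0.04, 0, 0, 0, 0.04, 0]
    - [0.001, -0.04, 0, 0, 0, 0.04, 0]
    - [0.001, -0.045, 0, 0, 0, 0.04, 0]
    - [0.001, -0.045, 0, 0, 0, 0.04, 0]
    - [0.001, -0.045, 0, 0, 0, 0.04, 0]
    - [0.001, -0.045, 0, 0, 0, 0.04, 0]
    - [0.0015, -0.04, 0, 0, 0, 0.04, 0]
    - [0.001, -0.02, 0, 0, 0, 0.04, 0]

```text
t: 11.55
eef_pos: [0.4469, -0.2733, 0.2559]
tool_rot: [0.0, 1.0, 0.018, -0.001]
contact_force: [-0.5, 0.9, -1.3]
gripper_width: 0.108
grasp_force: 49.1
```

Call:
jog_arm:
  deltas:
    - [0.001, -0.0115, 0, 0, 0, 0, 0]
    - [0, 0, 0, 0, 0, 0, 0]
    - [0, 0, 0, 0, 0, 0, 0]
    - [0, 0, 0, 0, 0, 0, 0]

```text
t: 11.95
eef_pos: [0.4498, -0.2792, 0.2571]
tool_rot: [-0.0, 1.0, 0.02, -0.0]
contact_force: [0.1, -0.4, -1.7]
gripper_width: 0.107
grasp_force: 49.1
```

```bash
python3 st.py
python3 - <<'E'
from h import *
c=shot('wrist','w4');s=shot('side','s4');a=shot('scene','a4')
A=cv2.resize(s['img'][230:400,270:450],None,fx=2.2,fy=2.2,interpolation=2);B=cv2.resize(c['img'][150:480,160:480],None,fx=1.13,fy=1.13,interpolation=2)
h=max(A.shape[0],B.shape[0]);p=lambda m:cv2.copyMakeBorder(m,0,h-m.shape[0],0,0,0)
o=np.hstack([p(A),p(B)]);print(A.shape,B.shape);cv2.imwrite('pics/c4.png',cv2.cvtColor(o,cv2.COLOR_RGB2BGR))
E
```

```text
11.95 [ 0.4498 -0.2792  0.2571] yaw 2.28 tilt [-4.e-04  8.e-04 -1.e+00] F [ 0.06 -0.37 -1.74] M [ 0.022 -0.048  0.02 ] 0.10697331304527075 49.078397154808044 [ 0.43  0.23  0.01  1.9  -0.    1.01 -1.09]
(374, 396, 3) (373, 362, 3)
```

View pics/c4.png

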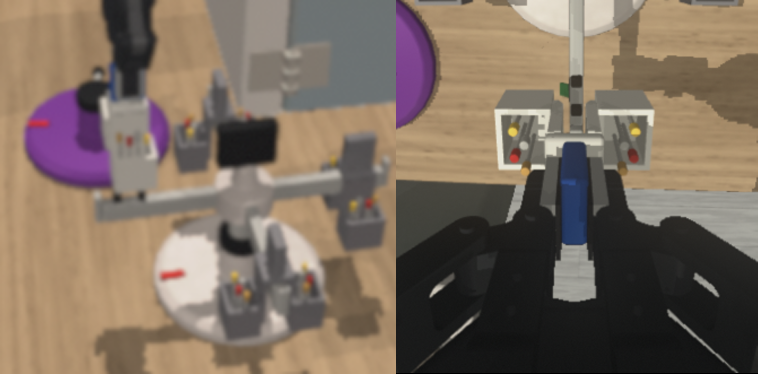

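Left (side): the held caddy is above the front bar, near the two pads at (128,193). Right (wrist): the bar at x≈576 lines up with the caddy's tab at x≈574. The pads are at y≈80–110. I'll work out the remaining offsets.

Run:
```python
from h import *
c=load('w4'); im=c['img'].astype(int); g=im.sum(2)//3
o=bot.get_obs(); T=rot(o['tool_rot']); p=o['eef_pos']
tl=lambda P:(T.T@(P-p)*1000).round(1)
for y in(175,190,205,212,235,245): print(y,g[y,305:334])
# blue tab
m=((im[...,2]>im[...,0]+35)&(im[...,2]>60)); m[:260]=0; m[:,:290]=0;m[:,340:]=0
ys,xs=np.nonzero(m); print('tab',xs.min(),xs.max(),ys.min(),ys.max())
for y in range(275,375,15):
    x=np.nonzero(m[y])[0]; print(y,x.min() if len(x) else'',x.max() if len(x) else'')
s=load('s4')
print('pads side', [two(c,(319.5,v),s,(270+xx/2.2,230+yy/2.2)) for v,xx,yy in((222,140,194),(246,117,197))])
print('wrist pads z.128',[plane(c,(319.5,v),.128) for v in(222,246)],[tl(plane(c,(319.5,v),.128)) for v in (222,246)])
print('proj tcp axis', proj(c,[p+T@[0,0,.01],p+T@[0,0,-.008],p+T@[.014,0,-.008],p+T@[-.014,0,-.008], p+T@[.05,0,.13],p+T@[.1,0,.13]]))
```

```text
175 [207 208 207 209 208 209 209 197 153 181 190 186 175 172 170 170 168 166
 165 158 142 162 204 207 206 205 204 203 202]
190 [150 150 148 147 147 148 148 146 148 180 189 187 184 181 182 182 181 179
 179 171 149 138 151 152 151 151 151 151 151]
205 [152 153 154 153 153 153 153 149 143 169 176 173 170 167 169 172 180 179
 178 169 145 136 149 151 152 152 153 154 154]
212 [150 151 151 152 152 152 152 148 142 168 174 172 170 167 168 168 167 170
 177 168 144 140 153 155 156 156 157 156 156]
235 [147 142 126 117  98  89  81  72  71 102 109 108 107 106 107 107 110 119
 121 119 122 145 146 145 145 146 147 147 149]
245 [112 112 119 140 141 141 141 136 117  84  52  46  46  46  47  46  45  46
  50  73 112 130 124 115 112 112 112 112 112]
tab 306 328 278 365
275  
290 307 309
305 306 324
320 307 328
335 307 328
350 307 328
365 309 326
pads side [(array([ 0.45919256, -0.28095829,  0.1235114 ]), np.float64(2.0584456443829173e-05)), (array([ 0.4393428 , -0.28187271,  0.12346914]), np.float64(0.00036562316501943223))]
wrist pads z.128 [array([ 0.46047133, -0.28088736,  0.128     ]), array([ 0.44079761, -0.28171484,  0.128     ])] [array([ 10.6,   1.4, 129.4]), array([ -9.1,   1.5, 129.4])]
proj tcp axis [[317.58615954 317.46205364]
 [317.56350099 341.74947341]
 [317.59539713 311.01102576]
 [317.53363592 370.31498533]
 [317.72634264 170.33944413]
 [317.79725255  97.85200731]]
```

Call:
jog_arm:
  deltas:
    - [0, -0.0015, -0.02, 0, 0, 0, 0]
    - [0, 0, -0.02, 0, 0, 0, 0]
    - [0, 0, -0.01, 0, 0, 0, 0]
    - [0, 0, -0.007, 0, 0, 0, 0]
    - [0, 0, -0.007, 0, 0, 0, 0]
    - [0, 0, -0.007, 0, 0, 0, 0]
    - [0, 0, -0.005, 0, 0, 0, 0]
    - [0, 0, -0.005, 0, 0, 0, 0]
    - [0, 0, 0, 0, 0, 0, 0]

```text
t: 13.0
eef_pos: [0.4501, -0.2826, 0.1761]
tool_rot: [0.0, 1.0, 0.019, 0.001]
contact_force: [2.7, 0.3, -1.7]
gripper_width: 0.107
grasp_force: 49.0
```

```bash
python3 st.py
```

```text
13.0 [ 0.4501 -0.2826  0.1761] yaw 2.18 tilt [ 1.1e-03 -4.0e-04 -1.0e+00] F [ 2.75  0.31 -1.75] M [ 0.031 -0.688  0.091] 0.10727176851855331 48.98250997066498 [ 0.43  0.33  0.01  1.97 -0.    0.83 -1.08]
```

Call:
jog_arm:
  deltas:
    - [0, 0, -0.003, 0, 0, 0, 0]
    - [0, 0, -0.003, 0, 0, 0, 0]
    - [0, 0, -0.003, 0, 0, 0, 0]
    - [0, 0, 0, 0, 0, 0, 0]
    - [0, 0, 0, 0, 0, 0, 0]

```text
t: 13.5
eef_pos: [0.4495, -0.2824, 0.1669]
tool_rot: [-0.0, 1.0, 0.019, -0.0]
contact_force: [1.8, 0.1, -2.0]
gripper_width: 0.107
grasp_force: 49.2
```

```bash
python3 st.py
```

```text
13.5 [ 0.4495 -0.2824  0.1669] yaw 2.18 tilt [-2.e-04  2.e-04 -1.e+00] F [ 1.83  0.09 -2.04] M [ 0.04  -0.547  0.05 ] 0.10707819217912953 49.153175354003906 [ 0.44  0.35  0.01  1.98 -0.    0.81 -1.08]
```

Call:
jog_arm:
  deltas:
    - [0.0015, 0, 0, 0, 0, 0, 0]
    - [0, 0, -0.002, 0, 0, 0, 0]
    - [0, 0, -0.002, 0, 0, 0, 0]
    - [0, 0, 0, 0, 0, 0, 0]

```text
t: 13.9
eef_pos: [0.4508, -0.2824, 0.1631]
tool_rot: [-0.0, 1.0, 0.019, -0.0]
contact_force: [-0.6, 1.2, 1.2]
gripper_width: 0.109
grasp_force: 49.5
```

```bash
python3 st.py
```

```text
13.9 [ 0.4508 -0.2824  0.1631] yaw 2.16 tilt [-5.e-04  3.e-04 -1.e+00] F [-0.61  1.18  1.16] M [0.248 0.191 0.003] 0.10896977830320925 49.53489303588867 [ 0.43  0.35  0.01  1.98 -0.    0.81 -1.09]
```

Call:
jog_arm:
  deltas:
    - [0, 0, -0.001, 0, 0, 0, 0]
    - [0, 0, -0.001, 0, 0, 0, 0]
    - [0, 0, 0, 0, 0, 0, 0]

```text
t: 14.2
eef_pos: [0.4509, -0.2826, 0.1617]
tool_rot: [-0.0, 1.0, 0.019, -0.0]
contact_force: [-2.7, 2.0, 6.1]
gripper_width: 0.107
grasp_force: 50.3
```

```bash
python3 st.py
```

```text
14.2 [ 0.4509 -0.2826  0.1617] yaw 2.16 tilt [-2.e-04  0.e+00 -1.e+00] F [-2.73  1.98  6.11] M [0.327 0.646 0.067] 0.10743620854099112 50.28848648071289 [ 0.43  0.36  0.01  1.98 -0.    0.8  -1.09]
```

Call:
jog_arm:
  deltas:
    - [0, 0, -0.001, 0, 0, 0, 0]
    - [0, 0, 0, 0, 0, 0, 0]

```text
t: 14.4
eef_pos: [0.4509, -0.2827, 0.1609]
tool_rot: [0.0, 1.0, 0.019, -0.0]
contact_force: [-3.2, 2.1, 8.1]
gripper_width: 0.106
grasp_force: 50.6
```

Call:
jog_arm:
  deltas:
    - [0, 0, -0.001, 0, 0, 0, 0]
    - [0, 0, 0, 0, 0, 0, 0]

```text
t: 14.6
eef_pos: [0.4509, -0.2828, 0.16]
tool_rot: [0.0, 1.0, 0.019, 0.0]
contact_force: [-3.4, 1.9, 9.8]
gripper_width: 0.106
grasp_force: 50.7
```

```bash
python3 st.py
```

```text
14.6 [ 0.4509 -0.2828  0.16  ] yaw 2.15 tilt [ 0.e+00 -3.e-04 -1.e+00] F [-3.42  1.85  9.82] M [0.338 0.825 0.054] 0.10581212454019903 50.6918603181839 [ 0.43  0.36  0.01  1.98 -0.    0.8  -1.09]
```

Call:
jog_arm:
  deltas:
    - [0, 0, -0.0007, 0, 0, 0, 0]
    - [0, 0, 0, 0, 0, 0, 0]

```text
t: 14.8
eef_pos: [0.4509, -0.2829, 0.1595]
tool_rot: [0.0, 1.0, 0.019, 0.0]
contact_force: [-3.6, 1.9, 10.6]
gripper_width: 0.108
grasp_force: 51.0
```

Call:
jog_arm:
  deltas:
    - [0, 0, -0.0007, 0, 0, 0, 0]
    - [0, 0, 0, 0, 0, 0, 0]

```text
t: 15.0
eef_pos: [0.4509, -0.2829, 0.1589]
tool_rot: [0.0, 1.0, 0.019, 0.0]
contact_force: [-4.2, 1.9, 12.2]
gripper_width: 0.107
grasp_force: 51.2
```

```bash
python3 st.py
```

```text
15.0 [ 0.4509 -0.2829  0.1589] yaw 2.15 tilt [ 2.e-04 -5.e-04 -1.e+00] F [-4.18  1.89 12.23] M [0.366 1.074 0.062] 0.1074628876260426 51.17806613445282 [ 0.43  0.36  0.01  1.99 -0.    0.8  -1.09]
```

Call:
jog_arm:
  deltas:
    - [0, 0, -0.0007, 0, 0, 0, 0]
    - [0, 0, 0, 0, 0, 0, 0]

```text
t: 15.2
eef_pos: [0.451, -0.283, 0.1584]
tool_rot: [0.0, 1.0, 0.019, 0.0]
contact_force: [-4.4, 1.9, 13.3]
gripper_width: 0.107
grasp_force: 51.4
```

Call:
jog_arm:
  deltas:
    - [0, 0, -0.0007, 0, 0, 0, 0]
    - [0, 0, 0, 0, 0, 0, 0]

```text
t: 15.4
eef_pos: [0.451, -0.2831, 0.1579]
tool_rot: [0.0, 1.0, 0.019, 0.0]
contact_force: [-4.5, 1.9, 14.1]
gripper_width: 0.109
grasp_force: 51.5
```

```bash
python3 st.py
```

```text
15.4 [ 0.451  -0.2831  0.1579] yaw 2.14 tilt [ 4.e-04 -7.e-04 -1.e+00] F [-4.54  1.92 14.11] M [0.453 1.174 0.035] 0.10864901094361241 51.53688848018646 [ 0.43  0.36  0.01  1.99 -0.    0.79 -1.09]
```

Call:
jog_arm:
  deltas:
    - [0, 0, 0.001, 0, 0, 0, 0]
    - [0, 0, 0.001, 0, 0, 0, 0]
    - [0, 0, 0, 0, 0, 0, 0]

```text
t: 15.7
eef_pos: [0.4508, -0.2827, 0.1586]
tool_rot: [0.0, 1.0, 0.019, -0.0]
contact_force: [-1.9, -0.2, 4.6]
gripper_width: 0.108
grasp_force: 49.9
```

Call:
jog_arm:
  deltas:
    - [0, 0, 0.001, 0, 0, 0, 0]
    - [0, 0, 0, 0, 0, 0, 0]

```text
t: 15.9
eef_pos: [0.4508, -0.2826, 0.1593]
tool_rot: [-0.0, 1.0, 0.019, -0.0]
contact_force: [-1.8, -0.9, 1.4]
gripper_width: 0.109
grasp_force: 49.3
```

Call:
jog_arm:
  deltas:
    - [0, 0, 0.001, 0, 0, 0, 0]
    - [0, 0, 0, 0, 0, 0, 0]

```text
t: 16.1
eef_pos: [0.4509, -0.2825, 0.1604]
tool_rot: [-0.0, 1.0, 0.019, -0.0]
contact_force: [-1.7, -0.4, 0.9]
gripper_width: 0.103
grasp_force: 49.3
```

Call:
jog_arm:
  deltas:
    - [0, 0, 0.001, 0, 0, 0, 0]
    - [0, 0, 0, 0, 0, 0, 0]

```text
t: 16.3
eef_pos: [0.4508, -0.2823, 0.1611]
tool_rot: [-0.0, 1.0, 0.019, -0.0]
contact_force: [-0.7, 0.3, -2.9]
gripper_width: 0.107
grasp_force: 48.8
```

Call:
jog_arm:
  deltas:
    - [0, 0, 0.001, 0, 0, 0, 0]
    - [0, 0, 0, 0, 0, 0, 0]

```text
t: 16.5
eef_pos: [0.4507, -0.2818, 0.1615]
tool_rot: [-0.001, 1.0, 0.019, -0.001]
contact_force: [1.4, 0.8, -12.0]
gripper_width: 0.109
grasp_force: 49.0
```

```bash
python3 st.py
```

```text
16.5 [ 0.4507 -0.2818  0.1615] yaw 2.2 tilt [-0.0012  0.0011 -1.    ] F [  1.4    0.8  -12.03] M [ 0.08  -0.502  0.04 ] 0.10913913429090932 49.015785455703735 [ 0.43  0.36  0.01  1.98 -0.01  0.8  -1.09]
```

The caddy is caught: it resists a 10 N upward pull. I'll relax to neutral, then release and retreat upward.

Call:
jog_arm:
  deltas:
    - [0, 0, -0.001, 0, 0, 0, 0]
    - [0, 0, -0.0005, 0, 0, 0, 0]
    - [0, 0, 0, 0, 0, 0, 0]
    - [0, 0, 0, 0, 0, 0, 0.15]
    - [0, 0, 0, 0, 0, 0, 0.2]
    - [0, 0, 0, 0, 0, 0, 0.3]
    - [0, 0, 0, 0, 0, 0, 0.5]
    - [0, 0, 0, 0, 0, 0, 0.5]
    - [0, 0, 0, 0, 0, 0, 0.5]
    - [0, 0, 0, 0, 0, 0, 0.5]

```text
t: 17.5
eef_pos: [0.4511, -0.2825, 0.161]
tool_rot: [0.0, 1.0, 0.019, 0.0]
contact_force: [0.5, 0.9, 0.1]
gripper_width: 0.501
grasp_force: 0.0
```

Call:
jog_arm:
  deltas:
    - [0, 0, 0.01, 0, 0, 0, 0.5]
    - [0, 0, 0.02, 0, 0, 0, 0.5]
    - [0, 0, 0.03, 0, 0, 0, 0.7]
    - [0, 0, 0.04, 0, 0, 0, 1]
    - [0, 0, 0.04, 0, 0, 0, 1]
    - [0, 0, 0.02, 0, 0, 0, 1]
    - [-0.03, 0, 0, 0, 0, 0, 1]
    - [-0.02, 0, 0, 0, 0, 0, 1]
    - [0, 0, 0, 0, 0, 0, 1]
    - [0, 0, 0, 0, 0, 0, 1]

```text
t: 18.5
eef_pos: [0.4012, -0.2826, 0.3218]
tool_rot: [0.0, 1.0, 0.019, 0.001]
contact_force: [0.0, 0.6, -0.0]
gripper_width: 1.004
grasp_force: 0.0
```

```bash
python3 st.py
python3 - <<'E'
from h import *
c=shot('wrist','w5');s=shot('side','s5');a=shot('scene','a5')
A=cv2.resize(s['img'][260:400,280:450],None,fx=2.35,fy=2.35,interpolation=2);B=cv2.resize(c['img'][50:380,170:490],None,fx=1.2,fy=1.2,interpolation=2)
h=max(A.shape[0],B.shape[0]);p=lambda m:cv2.copyMakeBorder(m,0,h-m.shape[0],0,0,0)
cv2.imwrite('pics/c5.png',cv2.cvtColor(np.hstack([p(A),p(B)]),cv2.COLOR_RGB2BGR))
E
```

```text
18.5 [ 0.4012 -0.2826  0.3218] yaw 2.14 tilt [ 1.4e-03 -5.0e-04 -1.0e+00] F [ 0.02  0.61 -0.02] M [ 0.013 -0.054 -0.018] 1.0039458778165107 0.0 [ 0.46  0.11  0.03  1.9  -0.    1.13 -1.04]
```

View pics/c5.png

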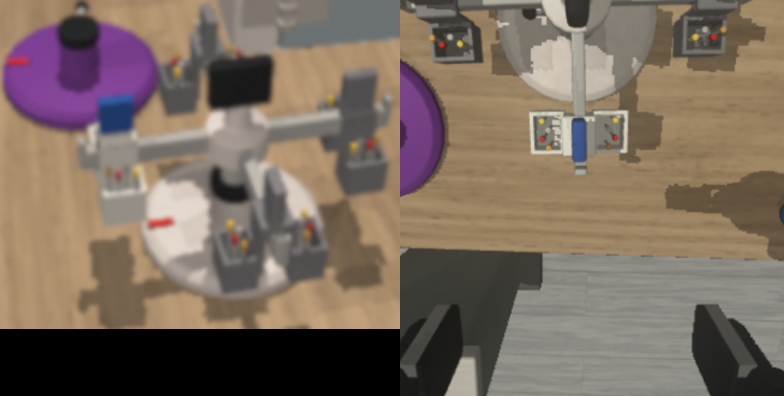

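The caddy hangs on the front bar with its pots on either side, and the gripper is clear. One last numeric check of the bar angle before handing in.

Run:
```python
from h import *
c=load('w5'); P=plane(c,(320,193.5),.127); Q=plane(c,(319,92),.118); print(P,Q,np.degrees(np.arctan2(*(P-np.array([.55,-.277,.127]))[[1,0]])),np.degrees(np.arctan2(*(P-Q)[[1,0]])))
```

```text
[ 0.42166966 -0.28495506  0.127     ] [ 0.5118448  -0.28053026  0.118     ] -176.4528339169163 -177.19081040235602
```

Run:
```python
from h import *
for n,x,boxes in(('s4','s5',{'-y caddy':(366,325,420,385),'+x caddy':(412,285,450,345),'foot ctl':(340,350,368,380)}),('a4','a5',{'all':(340,180,420,235)})):
    A,B=[cv2.cvtColor(load(k)['img'],cv2.COLOR_RGB2GRAY).astype(np.float32) for k in(n,x)]
    for k,(x0,y0,x1,y1) in boxes.items():
        a,b=A[y0:y1,x0:x1],B[y0:y1,x0:x1]; print(k,cv2.phaseCorrelate(a,b,cv2.createHanningWindow(a.shape[::-1],cv2.CV_32F)))
s=load('s4')
c=np.array([.55,-.277]); 
for r0 in((0,-.1),(.1,0)):
    q=[]
    for t in(0,np.radians(1)):
        q.append([*(c+np.array([[np.cos(t),-np.sin(t)],[np.sin(t),np.cos(t)]])@r0),.1])
    P=proj(s,q); print('1deg ->',P[1]-P[0])
```

```text
-y caddy ((1.5999428118547456, -0.2673593887656267), 0.8625132516394427)
+x caddy ((-0.11663940318902988, -0.7348575412056242), 0.9587032194932302)
foot ctl ((-0.14703089922489276, 0.18619725630074768), 0.9885536037551033)
all ((0.3841354325289359, 0.10743272507630763), 0.8624538596471151)
1deg -> [ 0.97108111 -0.10933228]
1deg -> [-0.25495682 -0.61967913]
```

The hang turned the carousel about 1.4° off its stop. I'll bring it back gently with the handle.

Call:
jog_arm:
  deltas:
    - [0.05, 0.003, 0, 0, 0, 0.01, 1]
    - [0.05, 0.003, 0, 0, 0, 0, 1]
    - [0.04, 0, 0, 0, 0, 0, 1]
    - [0.01, 0, -0.03, 0, 0, 0, 1]
    - [0, 0, -0.04, 0, 0, 0, 1]
    - [0, 0, -0.04, 0, 0, 0, 1]
    - [0, 0, -0.025, 0, 0, 0, 1]
    - [0, 0, -0.012, 0, 0, 0, 1]
    - [0, 0, 0, 0, 0, 0, 0.4]
    - [0, 0, 0, 0, 0, 0, 0.3]
  newtons: 25

```text
t: 19.65
eef_pos: [0.5519, -0.2768, 0.1751]
tool_rot: [0.0, 1.0, 0.024, 0.001]
contact_force: [0.2, 1.2, -0.3]
gripper_width: 0.694
grasp_force: 0.0
```

Call:
jog_arm:
  deltas:
    - [0, 0, 0, 0, 0, 0, 0]
    - [0, 0, 0, 0, 0, 0, 0]
    - [0, 0, 0, 0, 0, 0, 0]
    - [0, 0, 0, 0, 0, 0, 0]
    - [0, 0, 0, 0, 0, 0, 0]
    - [0, 0, 0, 0, 0, -0.015, 0]
    - [0, 0, 0, 0, 0, -0.015, 0]
    - [0, 0, 0, 0, 0, 0, 0]

```text
t: 20.45
eef_pos: [0.5514, -0.2765, 0.1752]
tool_rot: [0.0, 1.0, 0.01, 0.001]
contact_force: [-2.5, 0.9, 5.1]
gripper_width: 0.162
grasp_force: 33.6
```

```bash
python3 st.py
```

```text
20.45 [ 0.5514 -0.2765  0.1752] yaw 1.11 tilt [ 1.3e-03 -8.0e-04 -1.0e+00] F [-2.5   0.94  5.06] M [0.245 0.25  0.725] 0.16161112060061125 33.585262298583984 [ 0.37  0.46 -0.    1.77  0.    0.9  -1.19]
```

Stop felt (0.73 N m). Back off slightly, open and retreat as before.

Call:
jog_arm:
  deltas:
    - [0, 0, 0, 0, 0, -0.01, 0]
    - [0, 0, 0, 0, 0, 0.01, 0]
    - [0, 0, 0, 0, 0, 0, 0.3]
    - [0, 0, 0, 0, 0, 0, 0.6]
    - [0, 0, 0, 0, 0, 0, 1]
    - [0, 0, 0, 0, 0, 0, 1]
    - [0, 0, 0, 0, 0, 0, 1]
    - [0, 0, 0.02, 0, 0, 0, 1]
    - [0, 0, 0.04, 0, 0, 0, 1]
    - [0, 0, 0.04, 0, 0, 0, 1]

```text
t: 21.45
eef_pos: [0.5503, -0.2763, 0.2745]
tool_rot: [-0.0, 1.0, 0.009, -0.001]
contact_force: [0.7, -0.5, 0.7]
gripper_width: 1.001
grasp_force: 0.0
```

Call:
jog_arm:
  deltas:
    - [0, 0, 0.04, 0, 0, 0, 1]
    - [-0.04, 0, 0, 0, 0, 0, 1]
    - [-0.05, 0, 0, 0, 0, 0, 1]
    - [-0.05, 0, 0, 0, 0, 0, 1]
    - [-0.01, 0, 0, 0, 0, 0, 1]
    - [0, 0, 0, 0, 0, 0, 1]
    - [0, 0, 0, 0, 0, 0, 1]

```text
t: 22.15
eef_pos: [0.4021, -0.2764, 0.3144]
tool_rot: [0.0, 1.0, 0.009, 0.001]
contact_force: [0.5, 0.1, 0.3]
gripper_width: 0.995
grasp_force: 0.0
```

```bash
python3 st.py
python3 - <<'E'
from h import *
shot('side','s6');shot('scene','a6')
for n,x in(('s4','s6'),('s5','s6')):
    A,B=[cv2.cvtColor(load(k)['img'],cv2.COLOR_RGB2GRAY).astype(np.float32) for k in(n,x)]
    for k,(x0,y0,x1,y1) in {'-y caddy':(366,325,420,385),'+x caddy':(412,285,450,345),'foot ctl':(340,350,368,380)}.items():
        a,b=A[y0:y1,x0:x1],B[y0:y1,x0:x1]; print(n,k,cv2.phaseCorrelate(a,b,cv2.createHanningWindow(a.shape[::-1],cv2.CV_32F)))
s=load('s6')
cv2.imwrite('pics/c6.png',cv2.cvtColor(cv2.resize(s['img'][250:400,280:460],None,fx=3.5,fy=3.5,interpolation=2),cv2.COLOR_RGB2BGR))
E
```

```text
22.15 [ 0.4021 -0.2764  0.3144] yaw 1.06 tilt [ 1.6e-03 -4.0e-04 -1.0e+00] F [0.52 0.14 0.26] M [ 0.046 -0.081  0.049] 0.9951893787127581 0.0 [ 0.45  0.11  0.03  1.92 -0.    1.12 -1.07]
s4 -y caddy ((0.0611340372825957, 0.017817517698365037), 0.8856056916860886)
s4 +x caddy ((0.019879922704163278, 0.021388108860602273), 0.983716203769048)
s4 foot ctl ((-0.04069594399982179, -0.0835153070276089), 0.9264160384072198)
s5 -y caddy ((-1.5896326904099602, 0.2966007281730185), 0.8488553862512848)
s5 +x caddy ((0.10288756414016476, 0.7217523298579565), 0.9904457863171895)
s5 foot ctl ((-0.011557248592925617, -0.2779785505306407), 0.9761490599314372)
```

View pics/c6.png

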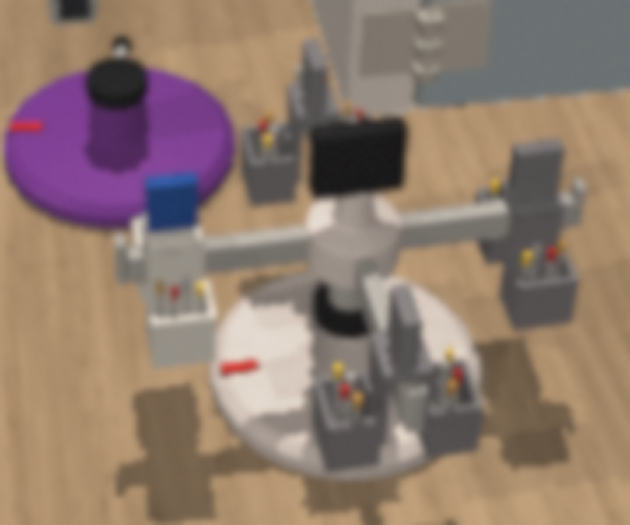

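The picture shows the carousel back at its stop, matching the earlier stop image to within 0.1 px, with the caddy hanging at (175,280). Handing in.

```bash
python3 -c "
from station import bot
print(bot.hand_in())"
```

```text
the job is handed in; nothing more can be done
None
```

The job is handed in at about 22 s: the empty hook is at its stop over the red pointer and the white caddy hangs on it, released; it clicked in and held against a 10 N pull, but hanging it turned the carousel about 1.4° off the stop, so I nudged it back with the handle afterwards.

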